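# Rinse the shredding disc: disc on the spindle, hold the rinse lever half-way

### The job

Rinse the shredding disc at the dessert counter: take the flat steel disc with the bored hub (not the jar lid with the solid knob), slip its hole over the upright spindle of the rinse stand, all the way down onto the shoulder, and let go of it. Then press the spring-return rinse lever down to half its travel, where the lever lies level, and keep it there: the program finishes while the gripper is still holding the lever half-way down. Leave the jar lid, the shaker and the squeeze bottle where they are.

Things in the scene. Friction and masses are not known exactly. Their poses are not given: they have to be found in the camera images.
- disc_center (a point): Loose shredding disc of about 0.16 kg, lying flat on the counter: a steel disc 90 mm across and 5 mm thick with a round grey hub 34 mm across standing on it, total height 34 mm; a straight round hole 18 mm across goes right through hub and disc. This point is on the hole's axis, 17 mm above the underside (half-way up); z is the hole's axis, hub upward. It is taken by the hub, from above. It may lie nearer to or farther from the robot than the jar lid.
- disc: The same shredding disc; this origin is the centre of its underside, z up along the hole's axis.
- rinse_stand: Fixed rinse stand: a round steel drip tray 136 mm across and 20 mm high with a shoulder collar 28 mm across in its centre, and on the collar an upright spindle 11 mm thick. Origin at the centre of its underside, on the counter. The stand and the valve may change sides.
- shoulder (a point): Top of the shoulder collar, on the spindle's axis, 45 mm above the counter: the disc's underside rests here when it is fully down.
- spindle_tip (a point): Top of the spindle, 90 mm above the counter (45 mm above the shoulder), on its axis; the last 5 mm is tapered.
- valve: Fixed rinse valve with its lever: a steel pedestal about 125 mm high on a 110 by 110 mm foot plate. Origin on the counter; the lever points along the valve's own -x (roughly towards the robot). The lever's hinge is horizontal, along the valve's y, 105 mm above the counter and 35 mm behind the origin (at +x).
- lever_pad (a point): Centre of the top of the black pad at the lever's free end, where it is pressed from above; the pad is 50 mm along the lever, 40 mm wide, 12 mm thick, its centre 105 mm from the hinge. At rest the lever slopes up by 0.3 rad and this point is about 142 mm above the counter; half-way it is at 111 mm, level; at the stop about 80 mm.
- rinse_lever (a joint): Lever travel in rad: 0 at rest (pad up), 0.3 half-way (lever level), 0.6 at the lower stop; grows as the pad is pressed down. A spring drives it back to 0; pressing the pad takes about 4 N at the start, 8 N half-way and 13 N at the stop.
- lid_center (a point): Bystander: loose steel jar lid 90 mm across with a solid knob 28 mm across and no hole, 34 mm high; this point is half-way up. Leave it alone.
- shaker: Bystander: loose steel sugar shaker, 66 mm across and 90 mm high; origin at the centre of its underside.
- squeeze_bottle: Bystander: loose brown squeeze bottle with a white nozzle, 68 mm across and 160 mm high; origin at the centre of its underside.
Mind the look-alikes: they are no part of the job. Leave any orange look-alike of the disc alone.

How it is judged (in metres and radians):
On the way, in this order (a step that is already met when the one before it is completed fails the run):
1. the disc is fully down on the spindle's shoulder and let go, with the lever still up (horizontal distance between disc and shoulder below 0.006 m and z of disc in the frame of shoulder between -0.004 and 0.004 m and angle between disc's own z axis and vertical below 0.12 rad and contact force between the fingers and disc below 0.1 N and value of joint rinse_lever below 0.1 rad), for 0.2 s.
2. the lever is pressed by the gripper to about half its travel and kept there (value of joint rinse_lever between 0.2 and 0.4 rad and contact force between any of the fingers, the arm and valve above 1.5 N), for 0.4 s.
At the end, for the whole second after the job is handed in: The disc sits hub up on the spindle, its underside within 4 mm of the shoulder, within 6 mm of the axis, tilted less than 0.12 rad, at rest and not touched by the robot; and the gripper is still pressing the rinse lever, with more than 1.5 N, at between 0.2 and 0.4 rad (half travel is 0.3) (all of step 2 and horizontal distance between disc and shoulder below 0.006 m and z of disc in the frame of shoulder between -0.004 and 0.004 m and angle between disc's own z axis and vertical below 0.12 rad and contact force between each of the arm, the fingers and disc below 0.1 N and linear speed of disc below 0.03 m/s); the arm keeps its last pose, push and grip.
It fails at once if the jar lid, shaker or squeeze bottle is moved by more than 25 mm or tipped (distance of any of lid_center, shaker, squeeze_bottle from where it was at the start of the episode above 0.025 m or angle between any of shaker, squeeze_bottle's own z axis and vertical above 0.5 rad).
It also fails if it takes over 53 s, if anything falls off the work surface, if the arm or the gripper's body presses on something with over 40 N, if the wrist force passes 120 N, or if a joint passes its speed limit or range.

### The arm

A 6-joint arm with a two-finger parallel gripper is mounted at the origin on the work surface. World frame = base frame: x ahead of the robot, y to its left, z up, the work surface at z = 0. Lengths are in m, angles in degrees, forces in N, time in s.
With the tool pointing down it reaches from about 0.275 to 0.975 m from the base axis. Payload 8.4 kg.
Tool frame: the origin (TCP) lies midway between the tips of the shut fingers; the grasp point (between the pads) lies grasp_offset behind it (grasp_offset is the distance from the TCP to the grasp point, in m); z points along the fingers, y is the direction in which the jaws open and shut (so a half turn about z gives the same grasp; the last joint's range is limited). The gripper opens to 92 mm and grips with 3 to 60 N. Pads are 20 mm wide; open, the fingers measure 128 mm over their backs; the gripper's body (75 mm by 189 mm) begins 69 mm behind the grasp point.
Start: joints at [-70.096, 20.225, 93.587, -0, 66.188, -0.138], TCP at [0.214, -0.587, 0.215] pointing down, gripper open.
Joint ranges: [-150.9, 150.9], [-52.94, 120.26], [3.33, 152.33], [-74.26, 254.26], [0, 154.13], [-172.89, 172.89]. Speed limits (degrees/s): [127.2, 127.2, 159.86, 180, 180, 180].

### API

Orientations are given as a 3x3 rotation matrix whose columns are the frame's x, y, z axes.
In Python, from plant import * gives the robot as it stands.
- The arm moves only by the tool drive_tool, never from a script. Its argument "plan" is a list of rows, each a list of 4 numbers: the shift along the tool's x, y, z in cm, then the turn about the tool's z in rad. A call has 1 to 12 rows; each row is the pose to reach, as a shift and turn from the pose commanded when the call began, along the tool's axes at that moment; what a row does not reach only later rows make up. A row lasts 1/10 s, in which the tool goes at most 50 mm and 8.59 degrees, less where a joint would pass 70% of its speed; a pose out of reach is approached as far as the arm can. A call with a gripper value outside its range is refused whole. "gripper" is the finger opening in cm, from 0 to 9.19, set as the call begins (left out, the last holds). The fingers move at their own pace and stop on an object; the grip force is fixed at half the most. Time passes only in rows, so rows that repeat a pose let the fingers close. It gives the time, the measured TCP pose, the force and the opening at its end, in the units of the state.
- read_state(): the state, without advancing time (a new reading comes with each control period).
- snapshot(name): name is "side" or "top" or "wrist"; returns (picture, depth): 400x640x3 uint8, red, green, blue; 400x640 float32, m along the optical axis (not along the pixel's ray), 0 where there is no reading.
- camera_params(name): a dict with "K" (3x3 intrinsics, pixels), "R" (3x3) and "t" (3): a world point X has camera coordinates R X + t. Camera axes: x right, y down, z forward; pixel columns grow to the right and rows downward; lengths in m; the calibration is good to about 2 mm. A picture is of the moment at which its call begins: read the wrist's pose just before it. camera_params takes no time and is no camera call; for the wrist camera it gives the pose at the moment of the call.
- finish_job(): hands the job in, once; it reports no verdict.
The state is a dict: "time": time; "joint_pos": joint angles; "qvel": joint speeds; "joint_efforts": joint torques, N m; "eef_pos": TCP position; "tool_rot": TCP orientation; "ft_force": force on the tool from outside, world axes, zero at the start; "ft_torque": the same for the moment, N m; "opening": finger opening in m.
Only numpy, scipy, OpenCV 4.12 (cv2) and the standard library are available. Lean on these libraries where they do the work, as an engineer would, in place of code of your own. Each camera call takes 0.05 s, during which the arm holds its last target. There are 200 camera calls.

## Working session

There is one attempt and no reset: what is moved stays moved. The work goes in short steps, Python scripts to look and compute and a tool call to move; the robot and the scene stay as the last step left them, time stands still between calls to the robot, and variables do not carry over. Pictures are saved under pics/ and viewed, about 8 in all and at most 12, crops included, and the job is handed in when it is done.

Besides the shell and the picture viewer there is one more tool, called after ">>>" by a JSON object that holds its "op" and its "data", one argument or row to a line. drive_tool: Moves the arm, as the interface text tells. Its arguments: {"type":"object","properties":{"plan":{"type":"array","items":{"type":"array","items":{"type":"number"}}},"gripper":{"type":"number"}},"required":["plan"]}

```bash
mkdir -p pics
cat > h.py <<'E'
from plant import *
import numpy as np, cv2
def px2w(name,u,v,d,P=None):
    P=P or camera_params(name); K,R,t=map(np.array,(P["K"],P["R"],P["t"]))
    return R.T@(np.linalg.inv(K)@np.array([u,v,1.])*d-t)
def ray_z(P,u,v,z):
    K,R,t=map(np.array,(P["K"],P["R"],P["t"])); c=-R.T@t; r=R.T@np.linalg.inv(K)@np.array([u,v,1.])
    return c+r*(z-c[2])/r[2]
def proj(P,X):
    K,R,t=map(np.array,(P["K"],P["R"],P["t"])); p=K@(R@np.array(X)+t); return p[:2]/p[2]
def grab(name,fn):
    P=camera_params(name); im,d=snapshot(name); cv2.imwrite("pics/%s.png"%fn,im[:,:,::-1]); np.savez("pics/%s.npz"%fn,im=im,d=d,**{k:np.array(P[k]) for k in("K","R","t")}); return P,im,d
E
python3 - <<'E'
from h import *
print({k:np.round(v,3) for k,v in read_state().items()}, grasp_offset if 'grasp_offset' in globals() else '')
for n in("top","side"): 
    P,im,d=grab(n,n+"0"); print(n,np.round(P["K"],1).tolist(),np.round(P["R"],3).tolist(),np.round(P["t"],3))
E
```

```text
{'time': np.float64(0.0), 'joint_pos': array([-7.0094e+01,  2.0260e+01,  9.3628e+01, -1.0000e-03,  6.6187e+01,
       -1.3900e-01]), 'qvel': array([-0.047, -0.022, -0.06 , -0.018,  0.03 , -0.035]), 'joint_efforts': array([-0.0000e+00, -5.9384e+01, -3.3421e+01,  7.0000e-02,  2.3000e-02,
       -0.0000e+00]), 'eef_pos': array([ 0.214, -0.587,  0.214]), 'tool_rot': array([[ 0.939,  0.343, -0.   ],
       [ 0.343, -0.939,  0.001],
       [-0.   , -0.001, -1.   ]]), 'ft_force': array([ 0.567,  0.385, -0.665]), 'ft_torque': array([-0.022,  0.032, -0.034]), 'opening': np.float64(0.092)} 0.0187
top [[450.5, 0.0, 324.3], [0.0, 450.5, 200.7], [0.0, 0.0, 1.0]] [[-0.016, -1.0, -0.014], [-0.986, 0.018, -0.163], [0.164, 0.012, -0.986]] [0.021 0.611 1.05 ]
side [[362.0, 0.0, 316.7], [0.0, 362.0, 198.1], [0.0, 0.0, 1.0]] [[0.947, -0.32, -0.016], [-0.199, -0.549, -0.812], [0.251, 0.772, -0.583]] [-0.584  0.218  0.714]
```

View pics/top0.png

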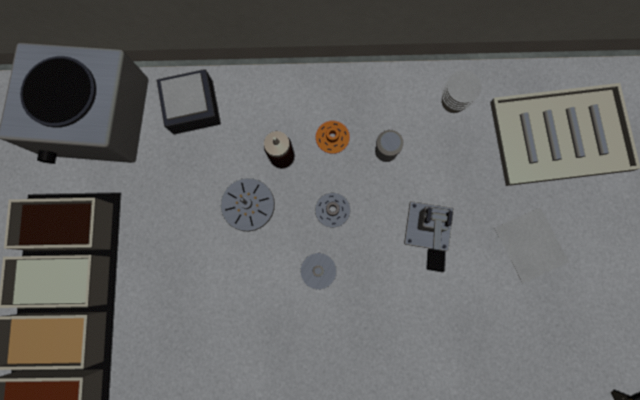

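View pics/side0.png

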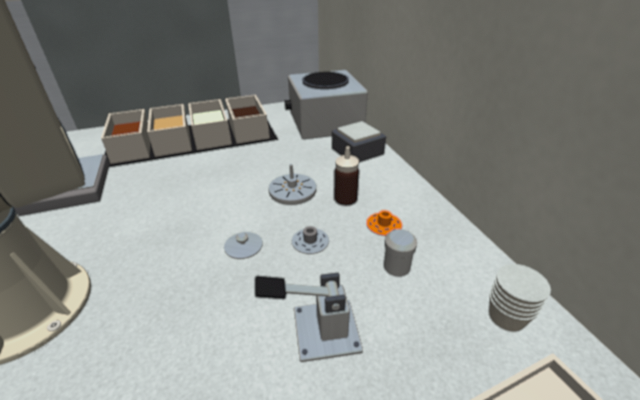

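The top picture shows the tray at about (247,204), the steel disc with the bored hub at (333,210), and the lid at (318,271). The orange look-alike is at (333,137) and the lever pad at (436,260). The side picture shows the same layout.

Run:
```python
from h import *
P=camera_params("top"); d=np.load("pics/top0.npz")["d"]
for n,u,v,z in [("tray",247,204,.02),("disc",333,210,.034),("lid",318,271,.034),("pad",436,260,.142),("foot",429,226,.01),("orange",333,137,.034),("bottle",278,138,.15),("shaker",390,139,.09)]:
    print(n,np.round(ray_z(P,u,v,z),3),np.round(px2w("top",u,v,d[v,u]),3))
P=camera_params("wrist"); s=read_state(); R=np.array(s["tool_rot"])
c=-np.array(P["R"]).T@P["t"]; print("cam in tool",R.T@(c-s["eef_pos"]), np.round(np.array(P["R"])@R,3).tolist(), np.round(P["K"],1).tolist())
im=np.load("pics/top0.npz")["im"]
cv2.imwrite("pics/topc.png",cv2.resize(im[120:300,200:480,::-1],None,fx=2.85,fy=2.85,interpolation=cv2.INTER_CUBIC))
```

```text
tray [0.612 0.206 0.02 ] [0.608 0.201 0.043]
disc [ 0.591 -0.01   0.034] [ 0.596 -0.01  -0.001]
lid [0.443 0.029 0.034] [0.443 0.029 0.035]
pad [ 0.461 -0.232  0.142] [ 0.461 -0.231  0.145]
foot [ 0.549 -0.25   0.01 ] [ 0.541 -0.233  0.088]
orange [ 0.778 -0.014  0.034] [ 0.779 -0.014  0.032]
bottle [0.742 0.113 0.15 ] [0.747 0.115 0.133]
shaker [ 0.753 -0.15   0.09 ] [ 0.754 -0.151  0.085]
cam in tool [ 0.07182419  0.00216861 -0.16950453] [[0.0, 1.0, -0.0], [-0.967, 0.0, -0.256], [-0.256, 0.0, 0.967]] [[356.5, 0.0, 318.8], [0.0, 356.5, 198.0], [0.0, 0.0, 1.0]]
```

View pics/topc.png

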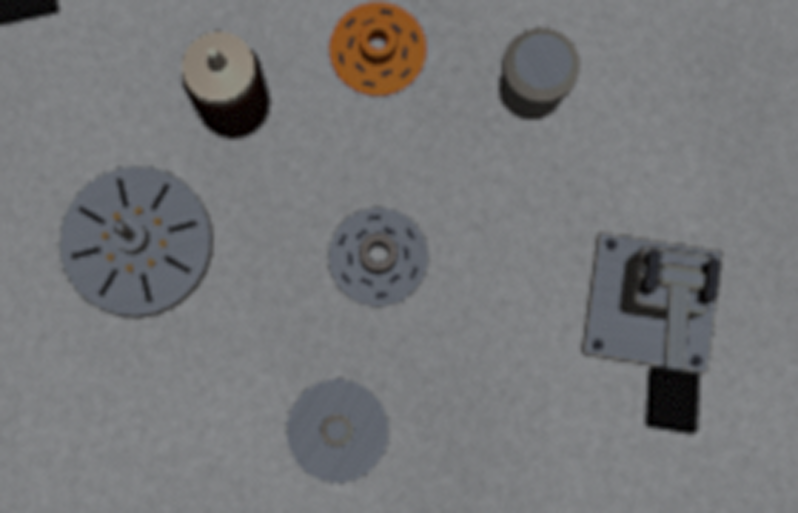

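The hub hole is at crop (378,253) and the spindle tip at crop (122,232). Both match the estimates above. I'm moving over the disc now.

>>> {"op": "drive_tool", "data": {
  "plan": [
    [55.2,-41.2,0,0.35],
    [55.2,-41.2,0,0.35],
    [55.2,-41.2,0,0.35],
    [55.2,-41.2,0,0.35],
    [55.2,-41.2,0,0.35],
    [55.2,-41.2,0,0.35],
    [55.2,-41.2,0,0.35],
    [55.2,-41.2,0,0.35],
    [55.2,-41.2,0,0.35],
    [55.2,-41.2,0,0.35],
    [55.2,-41.2,0,0.35],
    [55.2,-41.2,0,0.35]
  ],
  "gripper": 7
}}

```text
time: 1.3
eef_pos: [0.5431, -0.0839, 0.2145]
tool_rot: [[1.0, -0.0, -0.0], [-0.0, -1.0, -0.0], [-0.0, 0.0, -1.0]]
ft_force: [0.5, -0.6, 0.2]
opening: 0.07
```

>>> {"op": "drive_tool", "data": {
  "plan": [
    [2,-3.5,2,0],
    [3.7,-6,3,0],
    [3.7,-6,4,0],
    [3.7,-6,4,0],
    [3.7,-6,4,0]
  ]
}}

```text
time: 1.8
eef_pos: [0.5787, -0.0267, 0.1744]
tool_rot: [[1.0, -0.001, -0.001], [-0.001, -1.0, -0.0], [-0.001, 0.0, -1.0]]
ft_force: [-0.0, 1.2, 0.2]
opening: 0.0701
```

Run:
```python
from h import *
print(read_state()["eef_pos"])
P,im,d=grab("wrist","w1"); print([proj(P,(.591,-.01,.034))])
cv2.imwrite("pics/w1.png",im[:,:,::-1])
```

```text
[ 0.57874613 -0.02666743  0.17439229]
[array([297.47376896, 174.07997881])]
```

View pics/w1.png

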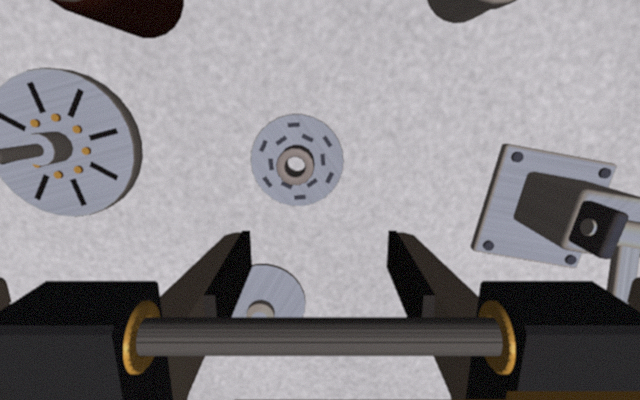

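The wrist view shows the hub with its bore at about (295.5,165.5) and the disc outline centred at about (297,160).

Run:
```python
from h import *
P=np.load("pics/w1.npz")
print(ray_z(P,295.5,165.5,.034),ray_z(P,297,160,.0045),px2w("wrist",278,165,P["d"][165,278],{k:P[k] for k in"KRt"}))
T=np.load("pics/top0.npz"); print(ray_z(T,200+122/2.85,120+232/2.85,.09))
```

```text
[ 0.59866007 -0.00838859  0.034     ] [ 0.59894696 -0.00797141  0.0045    ] [0.59918682 0.00691277 0.03444493]
[0.60718707 0.20266512 0.09      ]
```

>>> {"op": "drive_tool", "data": {
  "plan": [
    [2,-1.85,4,0],
    [2,-1.85,8,0],
    [2,-1.85,11,0],
    [2,-1.85,12,0],
    [2,-1.85,12,0]
  ]
}}

```text
time: 2.35
eef_pos: [0.5987, -0.0083, 0.0541]
tool_rot: [[1.0, -0.001, -0.002], [-0.001, -1.0, -0.0], [-0.002, 0.0, -1.0]]
ft_force: [-0.7, 0.4, 0.4]
opening: 0.0702
```

>>> {"op": "drive_tool", "data": {
  "plan": [
    [0,0,2.5,0],
    [0,0,4.2,0],
    [0,0,4.4,0],
    [0,0,4.4,0]
  ]
}}

```text
time: 2.75
eef_pos: [0.6004, -0.0078, 0.0121]
tool_rot: [[1.0, -0.001, 0.002], [-0.001, -1.0, -0.0], [0.002, 0.0, -1.0]]
ft_force: [0.4, 0.4, -0.2]
opening: 0.07
```

>>> {"op": "drive_tool", "data": {
  "plan": [
    [0,0,0,0],
    [0,0,0,0],
    [0,0,0,0],
    [0,0,0,0],
    [0,0,0,0],
    [0,0,0,0],
    [0,0,0,0]
  ],
  "gripper": 2.5
}}

```text
time: 3.45
eef_pos: [0.5997, -0.0072, 0.0109]
tool_rot: [[1.0, -0.0, 0.0], [-0.0, -1.0, 0.0], [0.0, -0.0, -1.0]]
ft_force: [-1.2, 1.7, 5.0]
opening: 0.0336
```

>>> {"op": "drive_tool", "data": {
  "plan": [
    [0,0,-2,0],
    [0,0,-5,0],
    [0,0,-9,0],
    [0,0,-12,0],
    [0,0,-14,0],
    [0,0,-15,0],
    [0,0,-15,0]
  ]
}}

```text
time: 4.15
eef_pos: [0.6, -0.0075, 0.1613]
tool_rot: [[1.0, -0.0, 0.002], [-0.0, -1.0, -0.0], [0.002, 0.0, -1.0]]
ft_force: [-0.7, -0.0, -1.9]
opening: 0.0332
```

Hub held, with the opening at 33 mm. Next I go to a viewpoint just short of the spindle.

>>> {"op": "drive_tool", "data": {
  "plan": [
    [-3,-4,0,0],
    [-7,-9,0,0],
    [-7,-14,0,0],
    [-7,-18,0,0],
    [-7,-20,0,0],
    [-7,-21,0,0],
    [-7,-21,0,0],
    [-7,-21,0,0]
  ]
}}

```text
time: 4.95
eef_pos: [0.5291, 0.2015, 0.1597]
tool_rot: [[1.0, -0.0, -0.002], [-0.0, -1.0, -0.001], [-0.002, 0.001, -1.0]]
ft_force: [-0.6, 0.1, -1.7]
opening: 0.033
```

Run:
```python
from h import *
print(read_state()["eef_pos"])
P,im,d=grab("wrist","w2"); print(proj(P,(.607,.203,.09)),proj(P,(.607,.203,.045)))
cv2.imwrite("pics/w2.png",cv2.resize(im[:,120:520,::-1],None,fx=1.5,fy=1.5,interpolation=cv2.INTER_CUBIC))
```

```text
[0.52912809 0.20146097 0.15966129]
[312.91089637  94.95043642] [313.78982725  96.23567845]
```

View pics/w2.png

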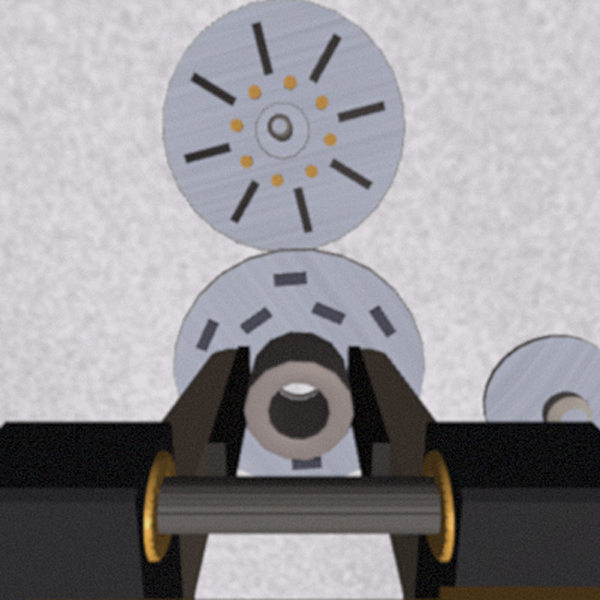

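In the crop, the spindle tip is at (280,127) and the collar centre at (282.5,130). The hub face and bore of the held disc are centred at (299.5,410.5), and the disc is level in the grip.

Run:
```python
from h import *
P=np.load("pics/w2.npz"); f=lambda u,v:(120+u/1.5-.15,v/1.5-.15)
print("tip",ray_z(P,*f(280,127),.09),"collar",ray_z(P,*f(282.5,130),.045),"tray",ray_z(P,*f(284,125),.02))
print("hub",ray_z(P,*f(299.5,410.5),.183))
c=ray_z(P,*f(299.5,410.5),.183); z0=.1487
d=ray_z(P,*f(299.5,249),z0+.005); print("disc front edge-45mm",d-[.045,0,0], "tool",read_state()["eef_pos"])
u,v=map(int,f(249,410)); print(P["d"][v,u], px2w("w",u,v,P["d"][v,u],{k:P[k] for k in"KRt"}))
```

```text
tip [0.61341436 0.20706179 0.09      ] collar [0.61411578 0.20724026 0.045     ] tray [0.61781559 0.20707935 0.02      ]
hub [0.52793556 0.19899345 0.183     ]
disc front edge-45mm [0.52679115 0.19892022 0.1537    ] tool [0.52932222 0.20119336 0.15991877]
0.16116987 [0.52771729 0.21459607 0.18204078]
```

>>> {"op": "drive_tool", "data": {
  "plan": [
    [2,-0.2,0,0],
    [5,-0.5,1,0],
    [7.5,-0.8,2,0],
    [8.6,-0.8,3.5,0],
    [8.6,-0.8,4.5,0],
    [8.6,-0.8,4.7,0],
    [8.6,-0.8,4.7,0],
    [8.6,-0.8,4.7,0]
  ]
}}

```text
time: 5.8
eef_pos: [0.6153, 0.2104, 0.1143]
tool_rot: [[1.0, -0.0, 0.0], [-0.0, -1.0, 0.0], [0.0, -0.0, -1.0]]
ft_force: [-0.1, 0.6, -1.4]
opening: 0.0329
```

Run:
```python
from h import *
print(read_state()["eef_pos"])
P,im,d=grab("wrist","w3"); grab("side","s3")
A=cv2.resize(im[200:330,240:400,::-1],(640,520),interpolation=cv2.INTER_CUBIC); cv2.imwrite("pics/w3.png",A)
```

```text
[0.61525827 0.21040602 0.11429292]
```

View pics/w3.png

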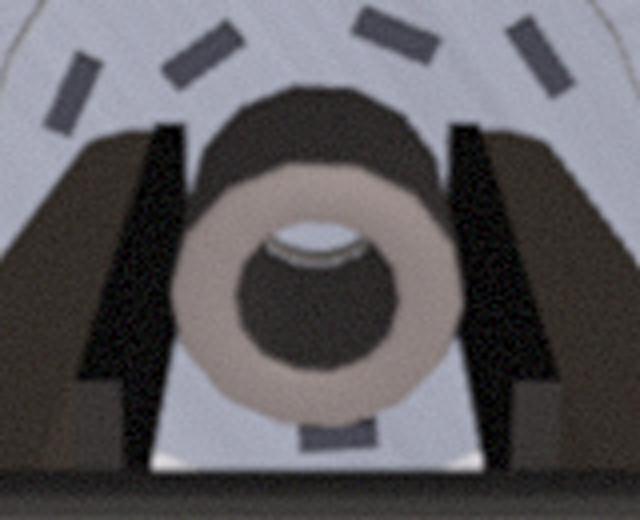

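The tray shows evenly through the bore, with nothing off-centre. I'll shift 1 mm in y and go down gently.

>>> {"op": "drive_tool", "data": {
  "plan": [
    [0,0.1,0.5,0],
    [0,0.1,1,0],
    [0,0.1,1.5,0],
    [0,0.1,2,0],
    [0,0.1,2.5,0],
    [0,0.1,2.8,0],
    [0,0.1,2.8,0]
  ]
}}

```text
time: 6.6
eef_pos: [0.6152, 0.2095, 0.0849]
tool_rot: [[1.0, -0.0, -0.001], [-0.0, -1.0, -0.0], [-0.001, 0.0, -1.0]]
ft_force: [-1.0, 0.2, -1.6]
opening: 0.0334
```

>>> {"op": "drive_tool", "data": {
  "plan": [
    [0,0,0.7,0],
    [0,0,1.4,0],
    [0,0,2.0,0],
    [0,0,2.5,0],
    [0,0,2.7,0],
    [0,0,2.7,0]
  ]
}}

```text
time: 7.2
eef_pos: [0.6153, 0.2095, 0.0581]
tool_rot: [[1.0, -0.0, -0.001], [-0.0, -1.0, -0.0], [-0.001, 0.0, -1.0]]
ft_force: [-0.6, -0.2, -1.3]
opening: 0.033
```

Run:
```python
from h import *
s=read_state(); print(s["eef_pos"],s["ft_force"])
P,im,d=grab("wrist","w4"); _,im2,_=grab("side","s4")
A=cv2.resize(im[200:330,240:400,::-1],(480,390),interpolation=cv2.INTER_CUBIC)
B=cv2.resize(im2[140:230,240:340,::-1],(433,390),interpolation=cv2.INTER_CUBIC)
cv2.imwrite("pics/w4.png",np.hstack([A,B])[:,:800])
```

```text
[0.61532632 0.20953558 0.05813358] [-0.6318874  -0.2035054  -1.33264029]
```

View pics/w4.png

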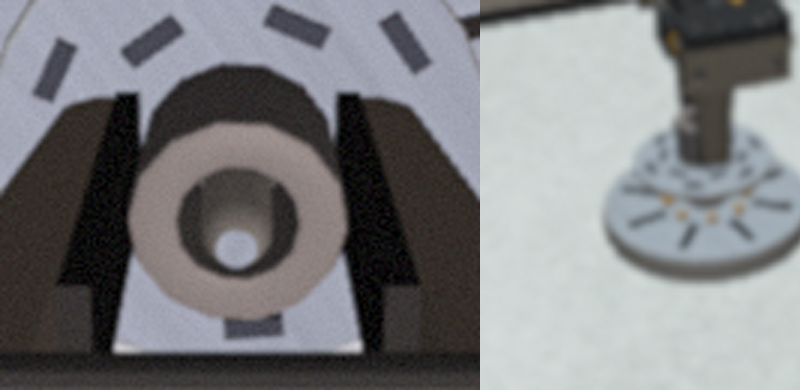

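The spindle is inside the bore and centred sideways, and its tip stands above the hub. Lowering the last 2–3 mm to the shoulder.

>>> {"op": "drive_tool", "data": {
  "plan": [
    [0,0,0.1,0],
    [0,0,0.2,0],
    [0,0,0.25,0],
    [0,0,0.25,0]
  ]
}}

```text
time: 7.7
eef_pos: [0.6155, 0.2096, 0.0561]
tool_rot: [[1.0, -0.0, -0.0], [-0.0, -1.0, -0.0], [-0.0, 0.0, -1.0]]
ft_force: [-0.1, -0.2, -2.0]
opening: 0.0332
```

>>> {"op": "drive_tool", "data": {
  "plan": [
    [0,0,0.1,0],
    [0,0,0.15,0],
    [0,0,0.15,0]
  ]
}}

```text
time: 8.0
eef_pos: [0.6157, 0.2096, 0.0559]
tool_rot: [[1.0, -0.0, 0.0], [-0.0, -1.0, 0.0], [0.0, -0.0, -1.0]]
ft_force: [-4.2, -1.7, 9.7]
opening: 0.0334
```

Contact with the shoulder, 9.7 N upward. I'm releasing the disc and opening wide.

>>> {"op": "drive_tool", "data": {
  "plan": [
    [0,0,-0.1,0],
    [0,0,-0.1,0],
    [0,0,-0.1,0],
    [0,0,-0.1,0],
    [0,0,-0.1,0],
    [0,0,-0.1,0]
  ],
  "gripper": 7
}}

```text
time: 8.6
eef_pos: [0.6155, 0.2096, 0.0555]
tool_rot: [[1.0, -0.0, -0.0], [-0.0, -1.0, -0.0], [-0.0, 0.0, -1.0]]
ft_force: [0.2, -0.5, 0.3]
opening: 0.0696
```

>>> {"op": "drive_tool", "data": {
  "plan": [
    [0,0,-1,0],
    [0,0,-3,0],
    [0,0,-7,0],
    [0,0,-11,0],
    [0,0,-14,0],
    [0,0,-15,0],
    [0,0,-15,0],
    [0,0,-15,0]
  ]
}}

```text
time: 9.4
eef_pos: [0.6148, 0.2093, 0.2043]
tool_rot: [[1.0, -0.0, -0.002], [-0.0, -1.0, -0.001], [-0.002, 0.001, -1.0]]
ft_force: [-0.1, -0.2, -0.6]
opening: 0.0703
```

Run:
```python
from h import *
s=read_state(); print(s["eef_pos"],s["opening"])
P,im,d=grab("wrist","w5"); 
Pt=dict(np.load("pics/top0.npz")); 
# disc plane depth: points at z 40-60 mm near spindle
K,R,t=P["K"],np.array(P["R"]),np.array(P["t"])
vv,uu=np.mgrid[0:400,0:640]; C=np.linalg.inv(K)@np.stack([uu.ravel(),vv.ravel(),np.ones(uu.size)])*d.ravel()
W=(R.T@(C-t[:,None])).T
r=np.hypot(W[:,0]-.6137,W[:,1]-.2073); m=(r>.022)&(r<.04)&(W[:,2]>.01)&(W[:,2]<.1)
A=np.c_[W[m,:2]-[.6137,.2073],np.ones(m.sum())]; print("plane top",np.linalg.lstsq(A,W[m,2],rcond=None)[0],m.sum())
m=(r<.016)&(r>.011)&(W[:,2]<.12); print("hub z",np.percentile(W[m,2],[10,50,90]))
m=(r<.055)&(W[:,2]>.044)&(W[:,2]<.056); print("disc mid",(W[m,:2].min(0)+W[m,:2].max(0))/2)
_,im2,_=grab("top","t5")
cv2.imwrite("pics/w5.png",im[:,:,::-1])
```

```text
[0.61479439 0.20933044 0.20434313] 0.07033239453010713
plane top [5.59184408e-04 7.19855325e-06 4.96549711e-02] 3822
hub z [0.07602078 0.07821342 0.07924098]
disc mid [0.61327648 0.20754507]
```

View pics/w5.png

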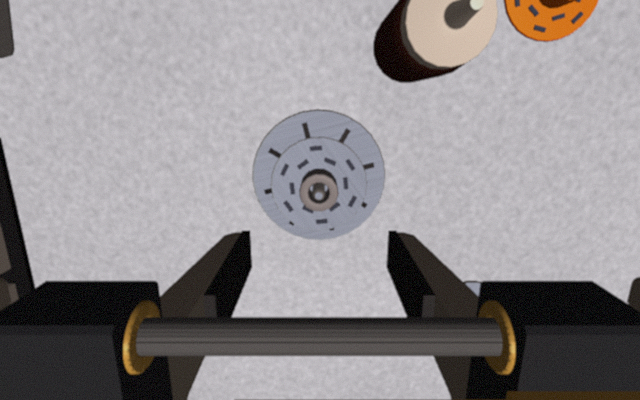

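Seated: the fitted top plane of the disc is at 49.7 mm (50 expected), with no tilt, on the axis, and the gripper is clear. Now to the lever, with the fingers shut.

>>> {"op": "drive_tool", "data": {
  "plan": [
    [-4,3,-1,0],
    [-8,8,-2,0],
    [-12,13,-2,0],
    [-15,18,-2,0],
    [-18,23,-2,0],
    [-20.5,28,-2,0],
    [-20.5,33,-2,0],
    [-20.5,38,-2,0],
    [-20.5,42,-2,0],
    [-20.5,44,-2,0],
    [-20.5,44,-2,0],
    [-20.5,44,-2,0]
  ],
  "gripper": 0
}}

```text
time: 10.7
eef_pos: [0.4096, -0.2312, 0.2243]
tool_rot: [[1.0, -0.003, -0.002], [-0.003, -1.0, 0.001], [-0.002, -0.001, -1.0]]
ft_force: [0.2, -0.4, -0.2]
opening: 0.0005
```

Run:
```python
from h import *
s=read_state(); print(s["eef_pos"],s["opening"])
P,im,d=grab("wrist","w6"); print(proj(P,(.467,-.231,.142)))
cv2.imwrite("pics/w6.png",im[:,:,::-1])
```

```text
[ 0.40958345 -0.23124525  0.22430906] 0.0005370880996786938
[315.25231472 125.97848233]
```

View pics/w6.png

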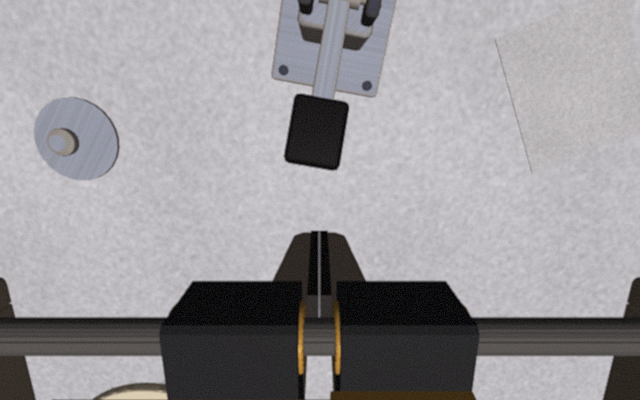

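The pad centre is at (317,131), roughly (0.464, -0.232), and the lever is up. I'll go above it, then press.

>>> {"op": "drive_tool", "data": {
  "plan": [
    [2.5,0.1,1,0],
    [5.1,0.1,3,0],
    [5.1,0.1,5,0],
    [5.1,0.1,6.5,0],
    [5.1,0.1,6.8,0],
    [5.1,0.1,6.8,0]
  ]
}}

```text
time: 11.35
eef_pos: [0.4612, -0.2297, 0.1571]
tool_rot: [[1.0, 0.001, -0.001], [0.001, -1.0, 0.001], [-0.001, -0.001, -1.0]]
ft_force: [0.7, -0.1, 0.7]
opening: 0.0006
```

>>> {"op": "drive_tool", "data": {
  "plan": [
    [0,0,0.5,0],
    [0,0,1,0],
    [0,0,1.5,0],
    [0,0,2.0,0],
    [0,0,2.5,0],
    [0,0,2.8,0],
    [0,0,2.8,0]
  ]
}}

```text
time: 12.05
eef_pos: [0.461, -0.2314, 0.1291]
tool_rot: [[1.0, -0.0, -0.001], [-0.0, -1.0, 0.0], [-0.001, -0.0, -1.0]]
ft_force: [-2.9, 0.5, 6.0]
opening: 0.0002
```

Contact at 6 N, as expected for about 0.13 rad. Pressing on to 111 mm.

>>> {"op": "drive_tool", "data": {
  "plan": [
    [0,0,0.5,0],
    [0,0,1,0],
    [0,0,1.5,0],
    [0,0,1.8,0],
    [0,0,1.8,0],
    [0,0,1.8,0],
    [0,0,1.8,0],
    [0,0,1.8,0],
    [0,0,1.8,0],
    [0,0,1.8,0]
  ]
}}

```text
time: 13.05
eef_pos: [0.4606, -0.2313, 0.1116]
tool_rot: [[1.0, -0.0, -0.002], [-0.0, -1.0, 0.0], [-0.002, -0.0, -1.0]]
ft_force: [-6.5, -0.1, 7.7]
opening: 0.0002
```

Run:
```python
from h import *
s=read_state(); print(s["eef_pos"],s["ft_force"])
_,a,_=grab("side","s7"); _,b,_=grab("top","t7")
A=cv2.resize(a[150:370,170:450,::-1],(560,440)); B=cv2.resize(b[100:320,200:480,::-1],(560,440))
cv2.imwrite("pics/f7.png",cv2.resize(np.hstack([A,B]),(800,314),interpolation=cv2.INTER_AREA))
```

```text
[ 0.46055352 -0.23132804  0.11164548] [-6.49761335 -0.07879075  7.67175476]
```

View pics/f7.png

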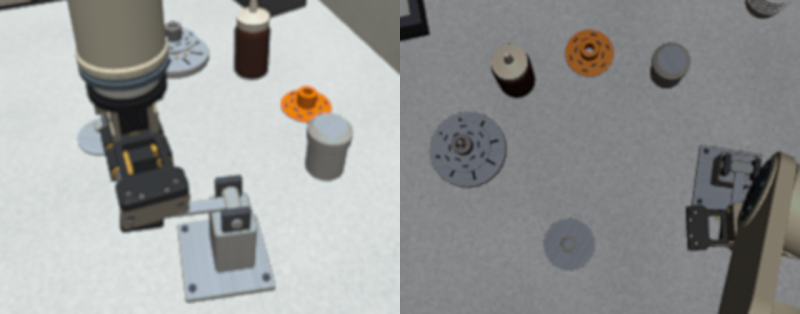

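The lever is level with the TCP at 111.6 mm and 7.7 N vertical (8 N expected half-way). The disc is seated and the bystanders haven't moved. Handing in.

```bash
python3 -c "
from h import *
print(finish_job()); s=read_state(); print(s['time'],s['eef_pos'],s['ft_force'])"
```

```text
the job is handed in; nothing more can be done
None
the job is handed in; nothing more can be done
```

I took the steel disc by its hub, slid it down the spindle onto the shoulder and let go. Then I pressed the rinse lever half-way with the shut fingers and handed the job in at about 13 s, still holding it. No verdict was reported.

**Disc:** after release, wrist depth put its top plane at 49.7 mm (50 expected), level and within about 1 mm of the axis. The gripper was well clear of it.

**Lever:** the last reading had the TCP at 111.6 mm, against 111 mm for level. Vertical force was 7.7 N, against about 8 N expected half-way. There was also a 6.5 N sideways force from pad friction.

**Bystanders:** in the last pictures the jar lid, shaker, squeeze bottle and orange look-alike looked to be where they started. I judged this by eye and did not measure it.

**Disagreements:** the top camera placed the disc and the stand 5–8 mm nearer in x than the wrist camera did. I used the wrist values for the grasp and the fit. I could not read the state after hand-in, so nothing is measured for the final second.

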